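# Load and lock a gang-drilling fixture

### The arm

A 6-joint arm with a two-finger parallel gripper is mounted at the origin on a cart in front of the work surface, level with it; the furniture and walls round the work are solid. World frame = base frame: x ahead of the robot, y to its left, z up, the work surface at z = 0. Lengths are in m, angles in rad, forces in N, time in s.
With the tool pointing down it reaches from about 0.3 to 0.875 m from the base axis. Payload 6.4 kg.
Tool frame: the origin (TCP) lies on the front face of the gripper's body, between the roots of the fingers; the fingertips stand bot.tcp_to_tips ahead of it and the grasp point (between the pads) lies 45 mm ahead of it (bot.tcp_to_tips is the distance from the TCP to the fingertips, in m); x points along the fingers, z is the direction in which the jaws open and shut, and the axes are right-handed (so a half turn about x gives the same grasp; the last joint's range is limited). The gripper opens to 88 mm and grips with 3 to 60 N. Pads are 18 mm wide; open, the fingers measure 123 mm over their backs; the gripper's body (75 mm by 187 mm) begins 45 mm behind the grasp point.
Start: joints at [1.078, 0.181, 1.607, -0, 1.354, -0.206], TCP at [0.163, 0.552, 0.303] pointing down, gripper open.
Joint ranges: [-2.99, 2.99], [-0.89, 2.07], [0.3, 2.58], [-1.14, 4.28], [0, 2.63], [-3.12, 3.12]. Speed limits (rad/s): [2.57, 2.57, 3.01, 3.14, 3.14, 3.14].

### API

Orientations are given as a unit quaternion [w, x, y, z].
In Python, from workcell import bot gives the robot as it stands.
- The arm moves only by the tool servo_tool, never from a script. Its argument "commands" is text: rows parted by semicolons, each of 7 numbers parted by spaces: the shift along the tool's x, y, z in cm, then the turn, a rotation vector about the tool's x, y, z in rad, then the finger opening in cm, from 0 to 8.81. In form: x y z rx ry rz claw; .... A call has 1 to 12 rows; each row is the pose to reach, as a shift and turn from the pose commanded when the call began, along the tool's axes at that moment; what a row does not reach only later rows make up. A row lasts 1/12 s, in which the tool goes at most 41.7 mm and 7.16 degrees, less where a joint would pass 70% of its speed; a pose out of reach is approached as far as the arm can. A call with a gripper value outside its range is refused whole. The fingers move at their own pace and stop on an object; the grip force is fixed at half the most. Time passes only in rows, so rows that repeat a pose let the fingers close. It gives the time, the measured TCP pose, the force and the opening at its end, in the units of the state.
- bot.observe(): the state, without advancing time (a new reading comes with each control period).
- bot.camera(name): name is "side" or "top"; returns (picture, depth): 480x640x3 uint8, red, green, blue; 480x640 float32, m along the optical axis (not along the pixel's ray), 0 where there is no reading.
- bot.calibration(name): a dict with "vertical_fov" (degrees; the focal length in pixels is half the picture's height over the tangent of half this angle, whatever the lens; pixels are square), "cx", "cy" (the principal point, pixels), "world_to_cam" (4x4, takes a point from world to camera coordinates). Camera axes: x right, y down, z forward; pixel columns grow to the right and rows downward; lengths in m; the calibration is good to about 2 mm. A picture is of the moment at which its call begins. calibration takes no time and is no camera call.
- bot.sign_off(): hands the job in, once; it reports no verdict.
Trained networks look in the newest picture that a camera, given by its name, has taken for a name from the list of things; names that differ only in an ending like _2 or _b are one class to them, and where a whole thing is asked for, a point or a joint stands for the part that bears it (a point fixed in the world has none). Each returns a list of dicts, best first, with "conf" (0 to 1); they miss things now and then, are a little off and sometimes report something else, mostly with a low value. They report only what shows in the picture. A call takes as long as a camera call.
- bot.find_in(camera, name): "centre" ([column, row] in pixels, amid what is visible of it).
- bot.silhouettes(camera, name): "region" (480x640 bool, what is visible of it) and "centre" ([column, row] in pixels, amid what is visible of it).
- bot.pinpoint(camera, name): "centre" ([column, row] in pixels: a listed point, or the origin of a listed thing).
The state is a dict: "time": time; "joint_positions": joint angles; "qvel": joint speeds; "tau": joint torques, N m; "position": TCP position; "tool_rot": TCP orientation; "contact_force": force on the tool from outside, world axes, zero at the start; "wrist_torque": the same for the moment, N m; "grip_width": finger opening in m.
Only numpy, scipy, OpenCV 4.12 (cv2) and the standard library are available. Lean on these libraries where they do the work, as an engineer would, in place of code of your own. Each camera call takes 0.05 s, during which the arm holds its last target.

### The job

Load the drilling fixture: push the four aluminium spacer blocks along the rail from behind the last one, as one train, until the first is hard up against the end stop and no gaps are left. Then push the swing gate round by its upright black post until it is fully shut across the rail and bears firmly on the last block, and move clear. Only push: no block may be lifted off the rail or tipped, and the other things on the bench stay where they are.

Things in the scene. Friction and masses are not known exactly. Their poses are not given: they have to be found in the camera images.
- fixture: Low steel fixture screwed to the bench. Origin: on the bench, under the middle of the rail. Plate 10 mm thick, local x -38 to 52, y -125 to 125 mm. The rail runs along local y, its floor the plate's top (z 10 mm), between two guide bars 34 mm apart, each 10 mm wide, tops at z 20 mm. The end stop, a steel block 62 mm wide, top at z 42 mm, closes the +y end; the -y end is open.
- stop_face (a point): Middle of the end stop's face that the first block meets, at rail floor height; axes as the fixture's, so the blocks come from its -y side and move towards +y. Fixture-frame position (0, +105, 10) mm.
- block_1: Aluminium spacer block with a hole in its top, 32 mm across the rail, 24 mm along it, 30 mm high, about 70 g; origin at the centre of its underside. It stands on the rail floor, so its top is 40 mm above the bench, 20 mm above the guide bars. It is the first of the train, nearest the end stop; when home its centre is 12 mm from the stop face.
- block_2: Identical block, second of the train, touching block_1; when home its centre is 36 mm from the stop face.
- block_3: Identical block, third of the train, touching block_2; when home its centre is 60 mm from the stop face.
- block_4: Identical block, last of the train, the one to push on, at its -y face. The train starts 55 to 95 mm short of the stop and slides with about 1 to 4 N. When home this block's centre is 84 mm and its rear face 96 mm from the stop face.
- gate (a joint): Swing gate angle, rad. Steel arm 72 mm long, 10 thick, z 22 to 36 mm, on an upright pivot. At 0 it is open, pointing to local -y beside the rail; it grows clockwise from above; at about 1.57 it points to local -x across the rail, flat on the last block's rear face if the train is home. Starts at -0.35 to 0, range -0.5 to 1.69. Stiff (0.15 N m, 2 to 4 N at the post): stays where left; 8 to 15 N at the post nips.
- gate_post (a point): Middle of the upright black handle post at the gate arm's free end, 66 mm from the pivot: 16 mm in diameter, from 36 to 80 mm above the bench (this point is at 62 mm). To shut the gate, push it first from its local +x side towards local -x, then round the pivot, at last towards +y.
- gate_pivot (a point): The gate's pivot axis, at fixture-frame (+36, +4.5) mm, 22 mm above the bench.
- bolt_0: Loose bolt, 32 mm long, lying in front of the fixture; leave alone. Origin under its middle.
- bolt_1: A second such bolt; leave alone.
- hex_key: Hex key, 31 x 88 x 6 mm, lying in front of the fixture; leave alone.
- calliper: Calliper, 64 x 200 x 8 mm, lying behind the fixture; leave alone.
- micrometer: Micrometer, 41 x 129 x 15 mm, lying behind the fixture, to its left; leave alone.
- oil_can: Oil can, 68 mm in diameter, 118 mm high with its spout, standing at the back; leave alone.

How it is judged:
On the way, in this order (a step that is already met when the one before it is completed fails the run):
1. the whole train is home against the end stop, the gate still open (y of block_1 in the frame of stop_face above -0.0135 m and y of block_2 in the frame of stop_face above -0.0378 m and y of block_3 in the frame of stop_face above -0.0621 m and y of block_4 in the frame of stop_face above -0.0864 m and value of joint gate below 0.7 rad), for 0.2 s.
2. the gate is shut across the rail and bears on the last block (value of joint gate above 1.5 rad and contact force between gate and block_4 above 0.5 N), for 0.2 s.
At the end, for the whole second after the job is handed in: All four blocks stand in the rail, at rest, the first within 1.5 mm of the end stop and the train closed up (last block within 2.4 mm of its home place); the gate is shut (angle over 1.50 rad) and still presses on the last block with more than 0.5 N (all of step 2 and y of block_1 in the frame of stop_face above -0.0135 m and y of block_2 in the frame of stop_face above -0.0378 m and y of block_3 in the frame of stop_face above -0.0621 m and y of block_4 in the frame of stop_face above -0.0864 m and x of block_1 in the frame of stop_face between -0.004 and 0.004 m and z of each of block_1, block_2, block_3, block_4 in the frame of stop_face below 0.004 m and x of block_2 in the frame of stop_face between -0.004 and 0.004 m and x of block_3 in the frame of stop_face between -0.004 and 0.004 m and x of block_4 in the frame of stop_face between -0.004 and 0.004 m and linear speed of each of block_1, block_2, block_3, block_4 below 0.02 m/s); the robot touches nothing.
It fails at once if a block is lifted off the rail or tipped (height (world z) of any of block_1, block_2, block_3, block_4 above 0.018 m or angle between any of block_1, block_2, block_3, block_4's own z axis and vertical above 0.3 rad).
It fails at once if another thing on the bench is disturbed (moved over 15 mm) (distance of any of bolt_0, bolt_1, hex_key, calliper, micrometer, oil_can from where it was at the start of the episode above 0.015 m).
It also fails if it takes over 53 s, if anything falls off the work surface, if the arm or the gripper's body presses on something with over 40 N, if the wrist force passes 120 N, or if a joint passes its speed limit or range.

## Working session

There is one attempt and no reset: what is moved stays moved. The work goes in short steps, Python scripts to look and compute and a tool call to move; the robot and the scene stay as the last step left them, time stands still between calls to the robot, and variables do not carry over. Pictures are saved under pics/ and viewed, and the job is handed in when it is done.

Besides the shell and the picture viewer there is one more tool, called after "Emit:" as a command line: name --argument value ..., lists and objects as JSON in quotes. servo_tool: Moves the arm, as the interface text tells. Its arguments: {"type":"object","properties":{"commands":{"type":"string"}},"required":["commands"]}

```bash
mkdir -p pics; ls
cat > h.py <<'E'
import numpy as np,cv2
from workcell import bot
def proj(c,P):
    k=bot.calibration(c);f=240/np.tan(np.radians(k['vertical_fov'])/2)
    p=np.asarray(k['world_to_cam'])@np.r_[P,1]
    return np.array([k['cx']+f*p[0]/p[2],k['cy']+f*p[1]/p[2]])
def ray(c,uv):
    k=bot.calibration(c);f=240/np.tan(np.radians(k['vertical_fov'])/2)
    T=np.linalg.inv(np.asarray(k['world_to_cam']))
    d=T[:3,:3]@np.array([(uv[0]-k['cx'])/f,(uv[1]-k['cy'])/f,1]);return T[:3,3],d
def atz(c,uv,z):
    o,d=ray(c,uv);return o+d*(z-o[2])/d[2]
def save(im,n): cv2.imwrite('pics/'+n,im[:,:,::-1])
E
python3 - <<'E'
from h import *
s=bot.observe();print(s['time'],s['position'],s['tool_rot'],s['grip_width'],bot.tcp_to_tips)
for c in('top','side'):
    im,d=bot.camera(c);save(im,c+'0.png');np.save(c+'d.npy',d)
    print(c,bot.calibration(c))
    for n,z in(('stop_face',.01),('gate_post',.062),('gate_pivot',.022),('block_1',.01),('fixture',0)):
        for r in bot.pinpoint(c,n)[:5]: print(n,r['conf'],r['centre'],atz(c,r['centre'],z).round(4))
E
```

```text
pics
0.0 [0.16243972 0.55114864 0.30182439] [ 0.56578625 -0.42365855  0.56687133  0.42315038] 0.08828582617027024 0.064
top {'vertical_fov': 42.378673425172266, 'cx': 328.9023731990729, 'cy': 248.1080127716162, 'world_to_cam': array([[ 0.14101251, -0.99000674, -0.0014587 , -0.1081167 ],
       [-0.96979611, -0.13783728, -0.20123715,  0.5852948 ],
       [ 0.19902507,  0.02979159, -0.97954146,  0.81054864],
       [ 0.        ,  0.        ,  0.        ,  1.        ]])}
stop_face 0.7 [299.5, 307.0] [0.5119 0.007  0.01  ]
gate_post 0.8 [417.2, 314.3] [ 0.5195 -0.1575  0.062 ]
gate_pivot 0.76 [370.6, 302.1] [ 0.5321 -0.0941  0.022 ]
block_1 0.93 [353.6, 326.2] [ 0.4954 -0.0748  0.01  ]
block_1 0.88 [339.0, 320.4] [ 0.5007 -0.0527  0.01  ]
block_1 0.74 [371.5, 331.4] [ 0.4916 -0.1014  0.01  ]
block_1 0.65 [390.7, 337.0] [ 0.4876 -0.1299  0.01  ]
fixture 0.68 [395.5, 210.8] [ 0.6784 -0.115   0.    ]
fixture 0.61 [363.2, 330.2] [ 0.4924 -0.0898  0.    ]
side {'vertical_fov': 54.8665459798822, 'cx': 313.79472151312865, 'cy': 250.0702389702477, 'world_to_cam': array([[ 0.99889623,  0.04681238, -0.00386421, -0.56791574],
       [ 0.01656474, -0.42805261, -0.903602  ,  0.05337202],
       [-0.04395385,  0.90254062, -0.42835557,  0.95166996],
       [ 0.        ,  0.        ,  0.        ,  1.        ]])}
stop_face 0.26 [273.0, 296.0] [ 0.4965 -0.0761  0.01  ]
gate_post 0.86 [281.5, 295.1] [ 0.5231 -0.1586  0.062 ]
gate_post 0.24 [409.2, 285.0] [ 0.7369 -0.1167  0.062 ]
gate_pivot 0.78 [293.9, 296.5] [ 0.5373 -0.0961  0.022 ]
block_1 0.62 [267.3, 301.8] [ 0.4887 -0.0967  0.01  ]
block_1 0.61 [266.3, 310.4] [ 0.4909 -0.1252  0.01  ]
block_1 0.6 [277.5, 290.4] [ 0.5024 -0.0554  0.01  ]
block_1 0.45 [276.0, 294.5] [ 0.5014 -0.0705  0.01  ]
fixture 0.93 [271.1, 302.7] [ 0.4934 -0.0835  0.    ]
```

View pics/top0.png

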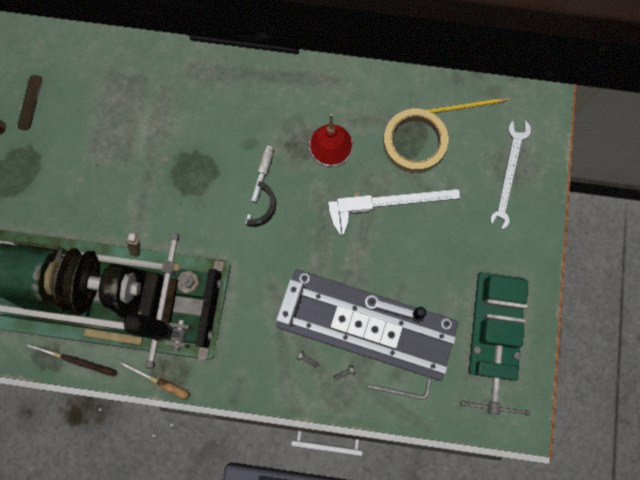

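View pics/side0.png

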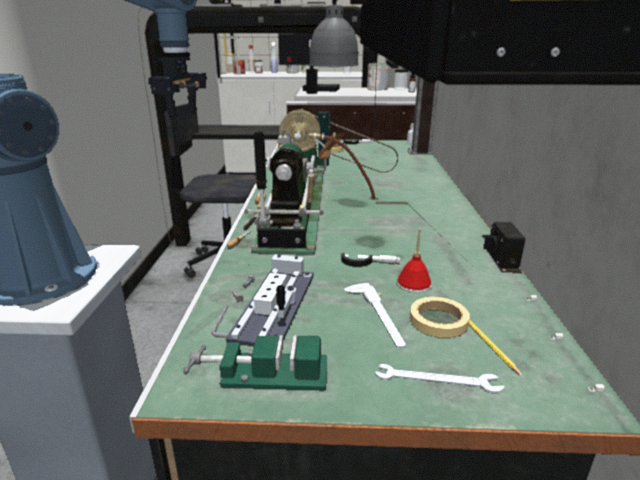

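The top view shows the stop at the left, around (290,300). The four blocks are near (341–392, 318–335), the post is at (419,313) and the vise is to the right. Next I'll refine the fixture pose.

```bash
cat >> h.py <<'E'
def F(o,a,P):
    c,s=np.cos(a),np.sin(a);P=np.asarray(P,float)
    return np.array([o[0]+c*P[0]-s*P[1],o[1]+s*P[0]+c*P[1],P[2]])
def overlay(c,im,o,a,g,yb,n,box,k=4):
    big=cv2.resize(im[box[1]:box[3],box[0]:box[2]],None,fx=k,fy=k,interpolation=cv2.INTER_CUBIC)[:,:,::-1].copy()
    def pl(pts,col):
        q=[(proj(c,F(o,a,np.array(p)/1000))-box[:2]+.5)*k for p in pts]
        cv2.polylines(big,[np.int32(q)],True,col,1)
    pl([(-38,-125,10),(52,-125,10),(52,125,10),(-38,125,10)],(0,0,255))
    for x in(-27,-17,17,27): pl([(x,-120,20),(x,100,20)],(255,255,0))
    pl([(-31,105,42),(31,105,42)],(0,255,0))
    for i in range(4):
        y=yb+12+24*i; pl([(-16,y-12,40),(16,y-12,40),(16,y+12,40),(-16,y+12,40)],(255,0,255))
    u=np.array([-np.sin(g),-np.cos(g)]);p=np.array([36,4.5])
    t=p+66*u; pl([tuple(t)+(36,),tuple(t)+(80,)],(0,165,255)); pl([tuple(p)+(36,),tuple(t)+(36,)],(0,165,255))
    cv2.imwrite('pics/'+n,big)
E
python3 - <<'E'
from h import *
im=cv2.imread('pics/top0.png')[:,:,::-1];im2=cv2.imread('pics/side0.png')[:,:,::-1]
d=np.load('topd.npy')
# vise height via depth
k=bot.calibration('top')
def P3(u,v):
    o,r=ray('top',(u,v));return (o+r*d[v,u]).round(3)
for uv in[(505,288),(500,330),(495,368),(480,310),(342,320),(391,337),(365,328),(419,312),(440,330)]: print(uv,P3(*uv))
a=-np.arctan2(.0131,.0772);o=(0.494,-.0965)
overlay('top',im,o,a,-.05,-56,'o1.png',(270,260,470,390));overlay('side',im2,o,a,-.05,-56,'o2.png',(210,240,340,370))
R=__import__('scipy.spatial.transform').spatial.transform.Rotation
q=bot.observe()['tool_rot'];print(R.from_quat(np.r_[q[1:],q[0]]).as_matrix().round(3))
E
```

```text
(505, 288) [ 0.574 -0.275  0.056]
(500, 330) [ 0.515 -0.274  0.052]
(495, 368) [ 0.464 -0.276  0.037]
(480, 310) [ 0.544 -0.253  0.016]
(342, 320) [ 0.499 -0.057  0.041]
(391, 337) [ 0.485 -0.127  0.043]
(365, 328) [ 0.493 -0.09   0.04 ]
(419, 312) [ 0.521 -0.157  0.081]
(440, 330) [ 0.508 -0.2    0.009]
[[ 0.    -0.959  0.283]
 [ 0.     0.283  0.959]
 [-1.     0.     0.   ]]
```

View pics/o1.png

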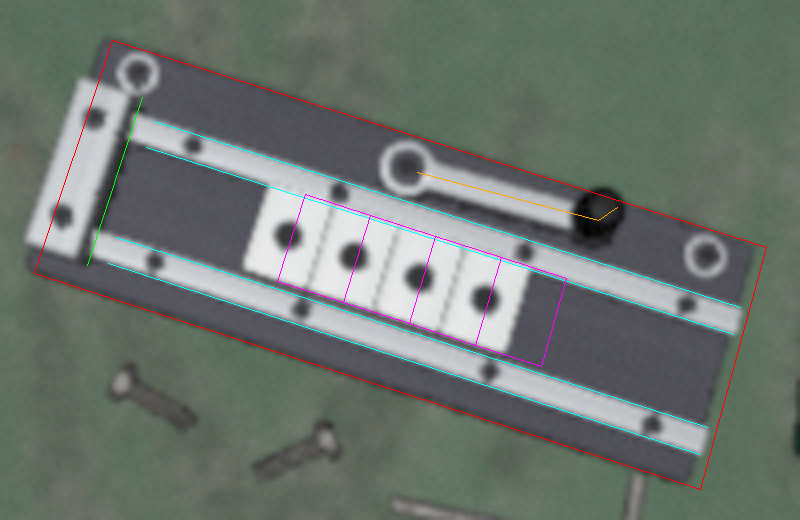

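View pics/o2.png

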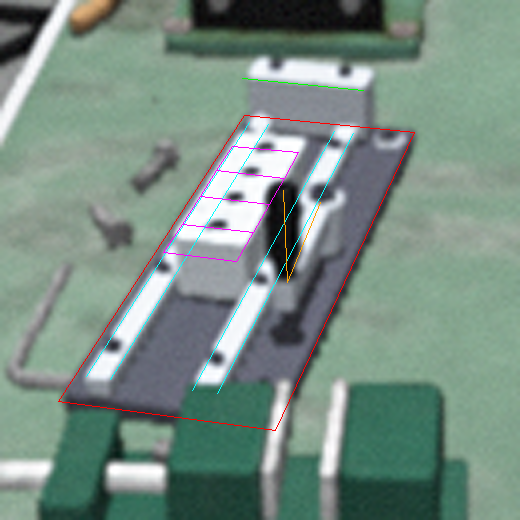

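Run:
```python
from h import *
from scipy.optimize import least_squares as L
T=[((52,-125,10),(753,245)),((-38,-125,10),(690,487)),((52,125,10),(107,40)),((-38,125,10),(38,272)),((36,4.5,36),(406,166)),((-31,105,42),(80,259)),((31,105,42),(130,97))]
S=[((52,-125,10),(275,428)),((-38,-125,10),(62,401)),((52,125,10),(412,138)),((31,105,42),(373,88)),((-31,105,42),(247,78))]
B=[((16,0,40),(530,272)),((-16,0,40),(505,352)),((16,96,40),(268,188)),((-16,96,40),(245,270))]
def px(b,q): return np.array(q)/4-.5+b
def res(p):
    o,a,yb,g=p[:2],p[2],p[3]*1000,p[4]; r=[]
    for P,q in T: r+=list(proj('top',F(o,a,np.array(P)/1e3))-px((270,260),q))
    for P,q in S: r+=list(.7*(proj('side',F(o,a,np.array(P)/1e3))-px((210,240),q)))
    for P,q in B: r+=list(proj('top',F(o,a,(np.array(P)+(0,yb,0))/1e3))-px((270,260),q))
    r+=list(proj('top',F(o,a,np.array([36-66*np.sin(g),4.5-66*np.cos(g),80])/1e3))-px((270,260),(602,208)))
    return r
s=L(res,[.494,-.0965,-.168,-.05,0],loss='soft_l1',x_scale=[.01,.01,.1,.01,.1]);print(s.x.round(4));print(np.array(res(s.x)).round(1).reshape(-1,2).tolist())
p=s.x
im=cv2.imread('pics/top0.png')[:,:,::-1];im2=cv2.imread('pics/side0.png')[:,:,::-1]
overlay('top',im,p[:2],p[2],p[4],p[3]*1e3,'o3.png',(270,260,470,390));overlay('side',im2,p[:2],p[2],p[4],p[3]*1e3,'o4.png',(210,240,340,370))
```

```text
[ 0.4944 -0.093  -0.1684 -0.0465 -0.0312]
[[1.1, -0.0], [0.1, -0.1], [-0.9, -0.5], [-3.2, -0.2], [0.4, 1.0], [-0.5, 0.9], [0.8, -0.4], [0.5, -0.5], [-0.2, -0.8], [0.6, -1.5], [-1.4, -0.2], [-0.4, -0.4], [0.3, -1.2], [0.1, 0.8], [0.5, -1.0], [-0.7, 0.2], [1.0, 0.2]]
```

View pics/o3.png

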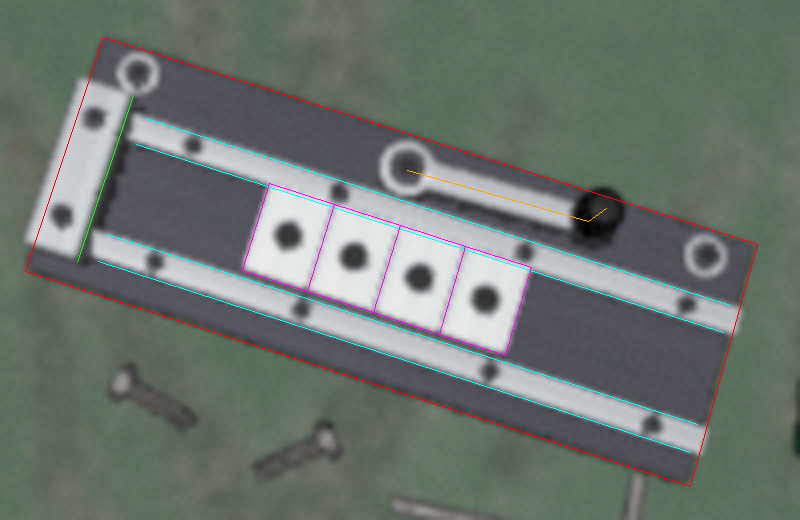

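View pics/o4.png

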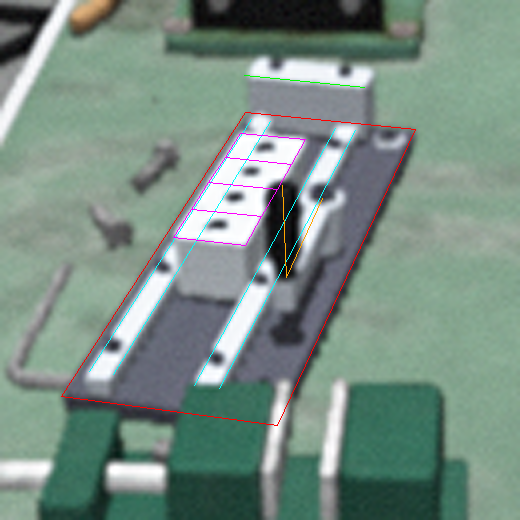

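```bash
cat >> h.py <<'E'
from scipy.spatial.transform import Rotation as R
O=np.array([.4944,-.093]);A=-.1684;TT=bot.tcp_to_tips
def tool(yawz):  # tool z at local angle yawz (rad) , x down
    w=yawz+A;z=np.array([np.cos(w),np.sin(w),0]);x=np.array([0,0,-1.]);return np.c_[x,np.cross(z,x),z]
def cmd(lx,ly,tip,yawz):
    s=bot.observe();q=s['tool_rot'];M=R.from_quat(np.r_[q[1:],q[0]]).as_matrix()
    P=F(O,A,(lx/1e3,ly/1e3,tip/1e3+TT));d=M.T@(P-s['position'])*100
    r=R.from_matrix(M.T@tool(yawz)).as_rotvec();return np.r_[d,r].round(3)
def st():
    s=bot.observe();q=s['tool_rot'];M=R.from_quat(np.r_[q[1:],q[0]]).as_matrix()
    p=s['position'];c,n=np.cos(A),np.sin(A);e=p[:2]-O
    f=s['contact_force'];z=M[:,2]
    print('t',round(s['time'],2),'loc',(np.array([c*e[0]+n*e[1],-n*e[0]+c*e[1],p[2]-TT])*1e3).round(1),'yawz',round(np.arctan2(z[1],z[0])-A,3),'Floc',(np.array([c*f[0]+n*f[1],-n*f[0]+c*f[1],f[2]])).round(1),'w',round(s['grip_width'],4),'j',np.round(s['joint_positions'],2),'down',M[2,0].round(4))
E
python3 - <<'E'
from h import *
st();print(cmd(0,-72,200,0),cmd(0,-72,200,np.pi))
E
```

```text
t 0.6 loc [-435.1  579.8  238.7] yawz 1.452 Floc [0.2 0.2 0.8] w 0.0879 j [ 1.08  0.18  1.61  0.    1.35 -0.21] down -1.0
[  3.87  -50.902 -59.588   1.452   0.     -0.   ] [  3.87  -50.902 -59.588  -1.689   0.      0.   ]
```

Emit:
servo_tool --commands "0 -32 -37 0.9 0 0 0; 0 -32 -37 0.9 0 0 0; 0 -32 -37 0.9 0 0 0; 0 -32 -37 0.9 0 0 0; 0 -32 -37 0.9 0 0 0; 0 -32 -37 0.9 0 0 0; 0 -32 -37 0.9 0 0 0; 0 -32 -37 0.9 0 0 0; 0 -32 -37 0.9 0 0 0; 0 -32 -37 0.9 0 0 0; 0 -32 -37 0.9 0 0 0; 0 -32 -37 0.9 0 0 0"

```text
time: 1.6
position: [0.3657, 0.1034, 0.3032]
tool_rot: [0.695, -0.135, 0.694, 0.134]
contact_force: [-0.3, 0.9, -0.4]
grip_width: 0.01
```

Run:
```python
from h import *
st();print(cmd(0,-72,110,0))
```

```text
t 1.6 loc [-159.8  172.1  239.2] yawz 0.551 Floc [-0.4  0.8 -0.4] w 0.01 j [-0.04 -0.3   2.06 -0.    1.38 -0.42] down -1.0
[ 1.2960e+01 -2.9147e+01  8.2100e-01  5.5100e-01  2.0000e-03  1.0000e-03]
```

Emit:
servo_tool --commands "4 -29.1 0.8 0.551 0 0 0; 4 -29.1 0.8 0.551 0 0 0; 4 -29.1 0.8 0.551 0 0 0; 4 -29.1 0.8 0.551 0 0 0; 8 -29.1 0.8 0.551 0 0 0; 10 -29.1 0.8 0.551 0 0 0; 13 -29.1 0.8 0.551 0 0 0; 13 -29.1 0.8 0.551 0 0 0; 13 -29.1 0.8 0.551 0 0 0; 13 -29.1 0.8 0.551 0 0 0; 13 -29.1 0.8 0.551 0 0 0"

```text
time: 2.52
position: [0.4813, -0.1604, 0.1733]
tool_rot: [0.705, 0.059, 0.705, -0.059]
contact_force: [0.4, 0.0, 0.2]
grip_width: 0.0007
```

Run:
```python
from h import *
im,_=bot.camera('side');save(im[150:400,150:450],'s1.png')
im,_=bot.camera('top');save(im[180:400,220:540],'t1.png')
st();print(cmd(0,-72,23,0))
```

```text
t 2.62 loc [ -0.9 -68.3 110.9] yawz 0.003 Floc [ 0.  -0.2  0.2] w 0.001 j [-0.55  0.19  1.88  0.    1.07 -0.39] down -1.0
[ 8.795e+00 -3.630e-01  5.800e-02  3.000e-03  3.000e-03  1.000e-03]
```

View pics/s1.png

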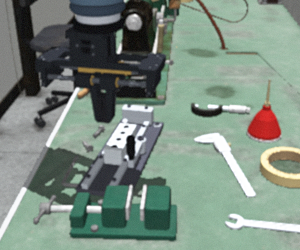

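View pics/t1.png

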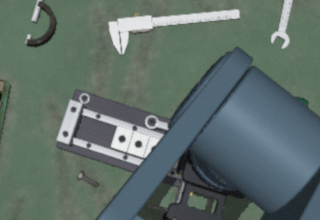

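Emit:
servo_tool --commands "4 -0.2 0.1 0 0 0 0; 7 -0.2 0.1 0 0 0 0; 8.8 -0.2 0.1 0 0 0 0; 8.8 -0.2 0.1 0 0 0 0; 8.8 -0.2 0.1 0 0 0 0"

```text
time: 3.03
position: [0.4825, -0.1622, 0.0862]
tool_rot: [0.705, 0.058, 0.704, -0.059]
contact_force: [0.2, -0.1, 0.5]
grip_width: 0.0004
```

Run:
```python
from h import *
im,_=bot.camera('side');save(cv2.resize(im[200:390,190:400],None,fx=3,fy=3),'s2.png')
st();print(cmd(0,-4,23,0))
```

```text
t 3.08 loc [  0.7 -70.7  23. ] yawz 0.003 Floc [-0.2  0.2 -0.2] w 0.0002 j [-0.56  0.35  1.9   0.    0.89 -0.39] down -1.0
[-5.00e-03  6.67e+00 -5.00e-02  3.00e-03  3.00e-03  1.00e-03]
```

View pics/s2.png

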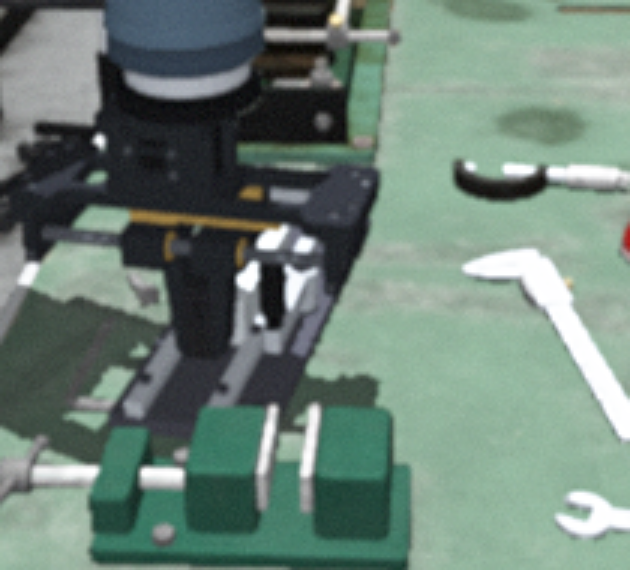

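Emit:
servo_tool --commands "0 0.5 0 0 0 0 0; 0 1.0 0 0 0 0 0; 0 1.4 0 0 0 0 0; 0 1.8 0 0 0 0 0; 0 2.3 0 0 0 0 0; 0 2.8 0 0 0 0 0; 0 3.3 0 0 0 0 0; 0 3.8 0 0 0 0 0; 0 4.3 0 0 0 0 0; 0 4.8 0 0 0 0 0; 0 5.3 0 0 0 0 0; 0 5.7 0 0 0 0 0"

```text
time: 4.08
position: [0.4927, -0.1074, 0.086]
tool_rot: [0.706, 0.058, 0.704, -0.06]
contact_force: [-0.7, -4.9, 3.6]
grip_width: 0.0003
```

Run:
```python
from h import *
im,_=bot.camera('side');save(cv2.resize(im[200:390,190:400],None,fx=3,fy=3),'s3.png')
im,_=bot.camera('top');save(cv2.resize(im[200:390,230:480],None,fx=3,fy=3),'t3.png')
st();print(cmd(0,0,23,0))
```

```text
t 4.18 loc [  0.3 -13.8  21.6] yawz 0.002 Floc [ 1.3 -1.3  1.2] w 0.0004 j [-0.45  0.34  1.92 -0.    0.88 -0.28] down -1.0
[-1.420e-01  1.379e+00 -2.700e-02  2.000e-03  2.000e-03  1.000e-03]
```

View pics/s3.png

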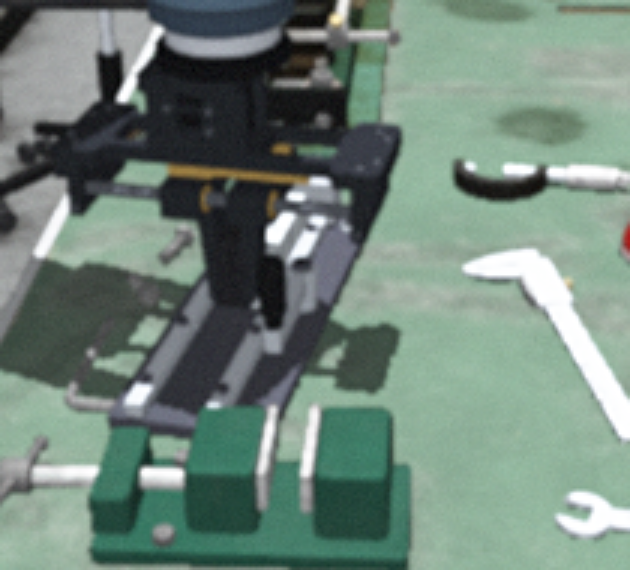

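View pics/t3.png

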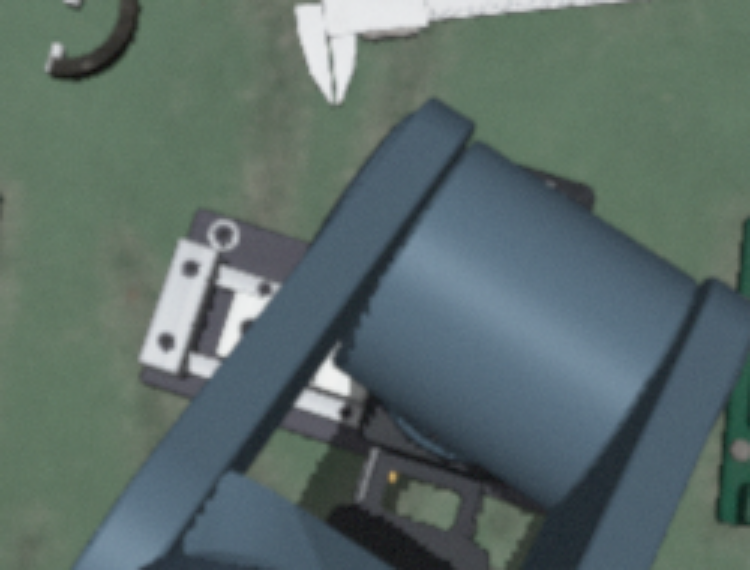

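Emit:
servo_tool --commands "-0.1 0.3 0 0 0 0 0; -0.1 0.6 0 0 0 0 0; -0.1 0.8 0 0 0 0 0; -0.1 1.0 0 0 0 0 0; -0.1 1.1 0 0 0 0 0; -0.1 1.2 0 0 0 0 0; -0.1 1.2 0 0 0 0 0"

```text
time: 4.77
position: [0.4934, -0.0946, 0.0856]
tool_rot: [0.705, 0.059, 0.705, -0.059]
contact_force: [0.4, -1.4, 0.0]
grip_width: 0.0003
```

Run:
```python
from h import *
st()
im,_=bot.camera('top');save(cv2.resize(im[250:350,260:400],None,fx=5,fy=5),'t4.png')
st();print(cmd(0,0,23,0))
```

```text
t 4.77 loc [-0.7 -1.7 21.6] yawz 0.001 Floc [ 0.6 -1.3  0. ] w 0.0003 j [-0.43  0.34  1.92  0.    0.88 -0.26] down -1.0
t 4.82 loc [-0.7 -1.7 21.6] yawz 0.001 Floc [ 1.8 -0.4 -0.2] w 0.0003 j [-0.43  0.34  1.92  0.    0.88 -0.26] down -1.0
[-0.14   0.17   0.074  0.001 -0.    -0.   ]
```

View pics/t4.png

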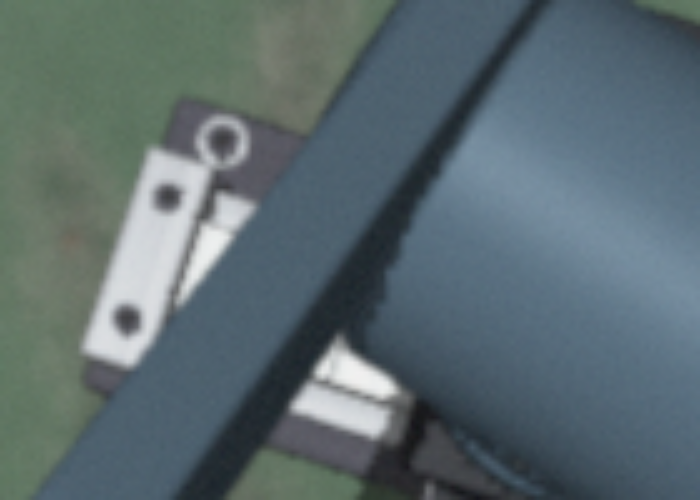

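Nearly home. I'll push on in small steps until the force rises.

Emit:
servo_tool --commands "-0.1 0.1 0 0 0 0 0; -0.1 0.2 0 0 0 0 0; -0.1 0.3 0 0 0 0 0; -0.1 0.3 0 0 0 0 0"

```text
time: 5.15
position: [0.4937, -0.093, 0.0867]
tool_rot: [0.705, 0.058, 0.705, -0.06]
contact_force: [-1.9, -9.5, -2.0]
grip_width: 0.0006
```

Run:
```python
from h import *
st()
```

```text
t 5.15 loc [-0.7 -0.1 22.7] yawz 0.002 Floc [-0.3 -9.7 -2. ] w 0.0006 j [-0.42  0.34  1.92 -0.    0.88 -0.25] down -1.0
```

Emit:
servo_tool --commands "0 0.1 0 0 0 0 0; 0 0.15 0 0 0 0 0; 0 0.15 0 0 0 0 0; 0 0.15 0 0 0 0 0"

```text
time: 5.48
position: [0.4939, -0.0928, 0.0868]
tool_rot: [0.705, 0.057, 0.705, -0.06]
contact_force: [-3.5, -15.0, -2.7]
grip_width: 0.0003
```

Run:
```python
from h import *
st()
```

```text
t 5.48 loc [-0.5  0.1 22.8] yawz 0.002 Floc [ -1.  -15.3  -2.7] w 0.0003 j [-0.42  0.34  1.92 -0.01  0.88 -0.25] down -1.0
```

Emit:
servo_tool --commands "0 -0.8 0 0 0 0 0; 0 -1.2 0 0 0 0 0; -4 -1.2 0 0 0 0 0; -8 -1.2 0 0 0 0 0; -10 -3 0 0 0 0 0; -10 -6.5 2 -0.2 0 0 0; -10 -6.5 5 -0.4 0 0 0; -10 -6.5 8 -0.6 0 0 0; -10 -6.5 8 -0.6 0 0 0"

```text
time: 6.23
position: [0.566, -0.1693, 0.1873]
tool_rot: [0.698, -0.119, 0.696, 0.119]
contact_force: [-0.4, -0.2, -0.4]
grip_width: 0.0006
```

Run:
```python
from h import *
im,_=bot.camera('top');save(cv2.resize(im[240:390,260:480],None,fx=3.5,fy=3.5),'t5.png')
im,_=bot.camera('side');save(cv2.resize(im[200:390,190:400],None,fx=3,fy=3),'s5.png')
for c in('top','side'):
  for r in bot.pinpoint(c,'gate_post')[:2]: print(c,r['conf'],atz(c,r['centre'],.062).round(4), [((np.linalg.inv([[np.cos(A),-np.sin(A)],[np.sin(A),np.cos(A)]]))@(atz(c,r['centre'],.062)[:2]-O)*1e3).round(1)])
st();print(cmd(72,-61,110,np.pi/2))
```

```text
side 0.74 [ 0.5226 -0.1615  0.062 ] [array([ 39.3, -62.8])]
t 6.43 loc [ 78.6 -61.8 122.1] yawz 0.498 Floc [ 0.1  0.4 -0.5] w 0.0006 j [-0.49  0.33  1.67  0.    1.14 -0.82] down -1.0
[ 1.209  0.383 -0.544 -1.073 -0.    -0.002]
```

View pics/t5.png

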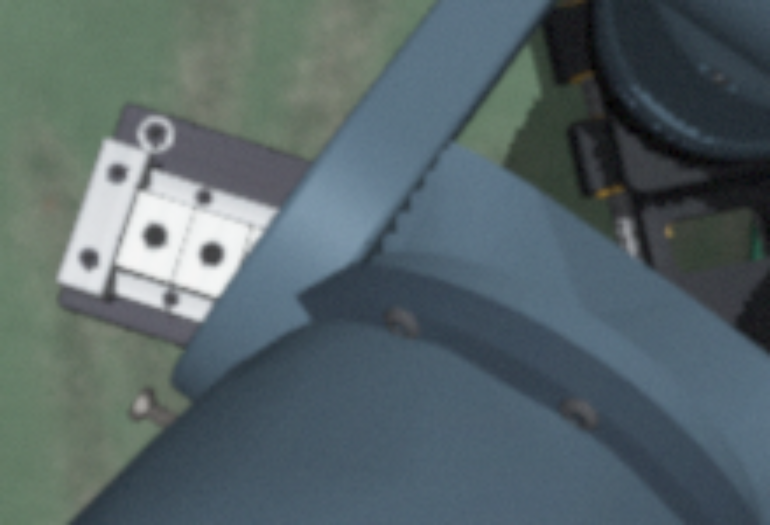

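View pics/s5.png

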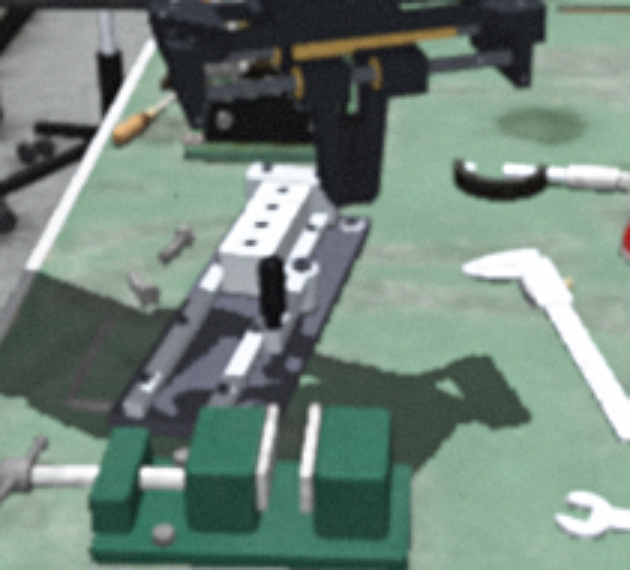

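Emit:
servo_tool --commands "1.2 0.4 -0.5 -0.12 0 0 0; 1.2 0.4 -0.5 -0.24 0 0 0; 1.2 0.4 -0.5 -0.36 0 0 0; 1.2 0.4 -0.5 -0.48 0 0 0; 1.2 0.4 -0.5 -0.6 0 0 0; 1.2 0.4 -0.5 -0.72 0 0 0; 1.2 0.4 -0.5 -0.84 0 0 0; 1.2 0.4 -0.5 -0.96 0 0 0; 1.2 0.4 -0.5 -1.07 0 0 0; 5 0.4 -0.5 -1.07 0 0 0; 7.7 0.4 -0.5 -1.07 0 0 0; 7.7 0.4 -0.5 -1.07 0 0 0"

```text
time: 7.43
position: [0.5521, -0.1634, 0.1046]
tool_rot: [0.54, -0.452, 0.542, 0.459]
contact_force: [-1.2, 0.9, -1.3]
grip_width: 0.0004
```

Run:
```python
from h import *
im,_=bot.camera('side');save(cv2.resize(im[200:390,190:400],None,fx=3,fy=3),'s6.png')
st()
def arc(g,gap=0,yaw=None):
    # tool centre for gate angle g: post + 17+gap opposite to motion; motion dir = (-cos g, sin g)
    p=np.array([36-66*np.sin(g),4.5-66*np.cos(g)]); m=np.array([-np.cos(g),np.sin(g)])
    return p-(17+gap)*m
q=bot.observe()['tool_rot'];M=R.from_quat(np.r_[q[1:],q[0]]).as_matrix()
for g in np.arange(-.05,1.6,.1):
    c=arc(g); print(round(g,2),c.round(1),cmd(c[0],c[1],45,np.pi/2-g)[:4].round(2))
```

```text
t 7.48 loc [ 70.2 -60.1  43.1] yawz 1.569 Floc [-0.5  0.3 -0.9] w 0.0005 j [-0.49  0.44  1.72  0.    0.99 -1.89] down -1.0
-0.05 [ 56.3 -60.6] [-0.18  1.39 -0.05 -0.05]
0.05 [ 49.7 -62.3] [-0.18  2.05 -0.22  0.05]
0.15 [ 42.9 -63.3] [-0.17  2.72 -0.32  0.15]
0.25 [ 36.1 -63.7] [-0.17  3.4  -0.36  0.25]
0.35 [ 29.3 -63.3] [-0.16  4.08 -0.33  0.35]
0.45 [ 22.6 -62.3] [-0.16  4.76 -0.23  0.45]
0.55 [ 16.  -60.7] [-0.15  5.42 -0.06  0.55]
0.65 [  9.6 -58.3] [-0.15  6.06  0.17  0.65]
0.75 [  3.5 -55.4] [-0.14  6.67  0.46  0.75]
0.85 [ -2.4 -51.8] [-0.14  7.26  0.82  0.85]
0.95 [ -7.8 -47.7] [-0.13  7.8   1.23  0.95]
1.05 [-12.8 -43.1] [-0.13  8.3   1.69  1.05]
1.15 [-17.3 -38. ] [-0.12  8.75  2.2   1.15]
1.25 [-21.3 -32.4] [-0.12  9.15  2.75  1.25]
1.35 [-24.7 -26.5] [-0.12  9.49  3.34  1.35]
1.45 [-27.5 -20.3] [-0.11  9.77  3.96  1.45]
1.55 [-29.6 -13.9] [-0.11  9.99  4.61  1.55]
```

View pics/s6.png

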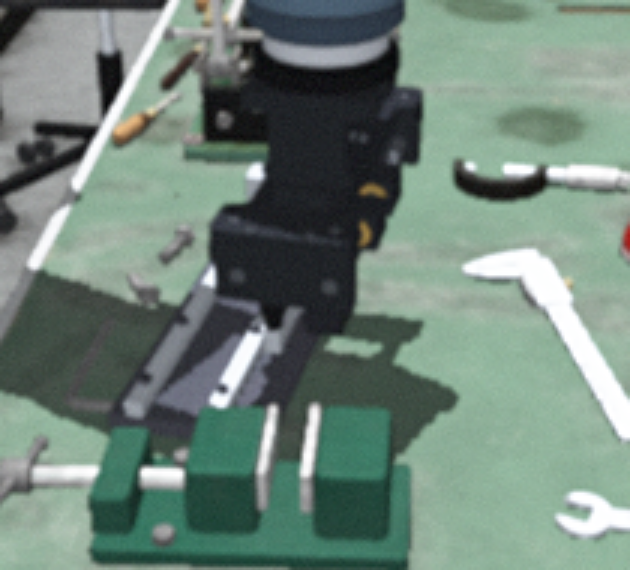

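Emit:
servo_tool --commands "-0.2 1.2 -0.05 -0.05 0 0 0; -0.2 1.7 -0.15 0 0 0 0; -0.2 2.3 -0.27 0.1 0 0 0; -0.2 3.0 -0.34 0.2 0 0 0; -0.2 3.7 -0.35 0.3 0 0 0; -0.2 4.4 -0.28 0.4 0 0 0; -0.2 5.1 -0.15 0.5 0 0 0; -0.2 5.7 0.05 0.6 0 0 0; -0.2 6.4 0.3 0.7 0 0 0; -0.2 7.0 0.65 0.8 0 0 0; -0.2 7.5 1.0 0.9 0 0 0; -0.2 8.0 1.45 1.0 0 0 0"

```text
time: 8.48
position: [0.4806, -0.1392, 0.1144]
tool_rot: [0.694, -0.141, 0.692, 0.138]
contact_force: [-1.5, -2.7, 0.7]
grip_width: 0.0007
```

Run:
```python
from h import *
im,_=bot.camera('side');save(cv2.resize(im[200:390,190:400],None,fx=3,fy=3),'s7.png')
st()
def arc(g,gap=0,yaw=None):
    p=np.array([36-66*np.sin(g),4.5-66*np.cos(g)]); m=np.array([-np.cos(g),np.sin(g)])
    return p-(17+gap)*m
for g in [.95,1.05,1.15,1.25,1.35,1.4,1.45,1.5,1.54,1.57]:
    c=arc(g); print(round(g,2),c.round(1),cmd(c[0],c[1],46,np.pi/2-g)[:4].round(2))
```

```text
t 8.53 loc [ -6.8 -46.8  50. ] yawz 0.559 Floc [ 0.1 -1.   1.1] w 0.0007 j [-0.52  0.28  1.93 -0.    0.93 -0.91] down -1.0
0.95 [ -7.8 -47.7] [ 0.4  -0.02 -0.13 -0.06]
1.05 [-12.8 -43.1] [ 0.4   0.63 -0.31  0.04]
1.15 [-17.3 -38. ] [ 0.4   1.3  -0.42  0.14]
1.25 [-21.3 -32.4] [ 0.4   1.98 -0.46  0.24]
1.35 [-24.7 -26.5] [ 0.4   2.67 -0.44  0.34]
1.4 [-26.2 -23.5] [ 0.39  3.   -0.4   0.39]
1.45 [-27.5 -20.3] [ 0.39  3.34 -0.35  0.44]
1.5 [-28.6 -17.1] [ 0.39  3.67 -0.28  0.49]
1.54 [-29.4 -14.5] [ 0.39  3.94 -0.21  0.53]
1.57 [-30.  -12.6] [ 0.39  4.13 -0.15  0.56]
```

View pics/s7.png

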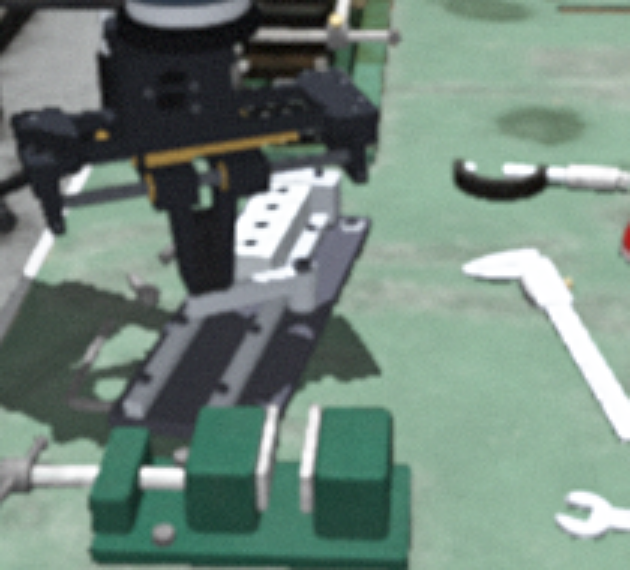

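Emit:
servo_tool --commands "0.1 0.6 -0.3 0.04 0 0 0; 0.3 1.3 -0.42 0.14 0 0 0; 0.3 2.0 -0.46 0.24 0 0 0; 0.3 2.6 -0.44 0.34 0 0 0; 0.3 3.0 -0.4 0.4 0 0 0; 0.3 3.3 -0.35 0.45 0 0 0; 0.3 3.5 -0.3 0.5 0 0 0; 0.3 3.7 -0.26 0.5 0 0 0; 0.3 3.7 -0.26 0.5 0 0 0"

```text
time: 9.28
position: [0.4638, -0.1052, 0.1103]
tool_rot: [0.707, 0.033, 0.705, -0.034]
contact_force: [-0.0, -1.7, 0.9]
grip_width: 0.0007
```

Run:
```python
from h import *
im,_=bot.camera('side');save(cv2.resize(im[200:390,190:400],None,fx=3,fy=3),'s8.png')
st()
print(cmd(-30,-12.6,46,0))
```

```text
t 9.33 loc [-28.2 -17.2  46. ] yawz 0.073 Floc [ 0.3 -1.1  0.4] w 0.0007 j [-0.47  0.24  1.99  0.    0.91 -0.38] down -1.0
[-0.002  0.471 -0.146  0.073  0.002  0.001]
```

View pics/s8.png

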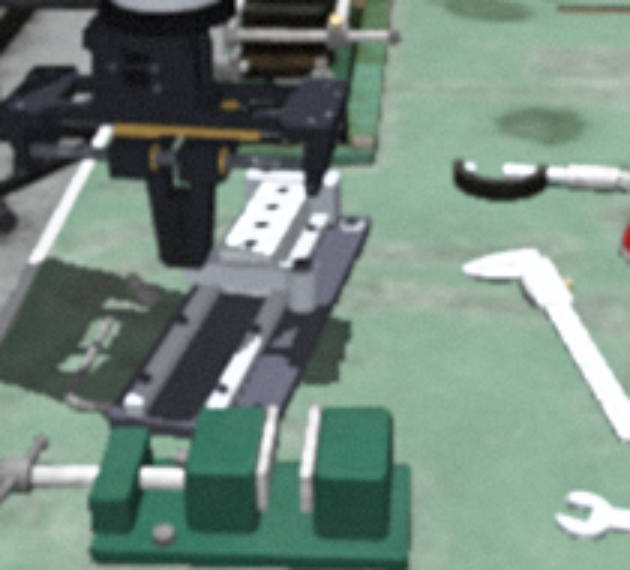

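Emit:
servo_tool --commands "0 0.2 -0.07 0.04 0 0 0; 0 0.35 -0.12 0.07 0 0 0; 0 0.5 -0.14 0.07 0 0 0; 0 0.6 -0.14 0.07 0 0 0; 0 0.6 -0.14 0.07 0 0 0"

```text
time: 9.75
position: [0.4629, -0.0996, 0.1095]
tool_rot: [0.705, 0.058, 0.704, -0.059]
contact_force: [0.3, -4.6, 3.4]
grip_width: 0.0003
```

Run:
```python
from h import *
st()
```

```text
t 9.75 loc [-30.  -11.8  45.5] yawz 0.004 Floc [ 1.1 -4.4  3.4] w 0.0003 j [-0.46  0.24  1.99 -0.    0.91 -0.3 ] down -1.0
```

Contact is starting. I'll press up to about 18–20 N.

Emit:
servo_tool --commands "0 0.1 0 0 0 0 0; 0 0.2 0 0 0 0 0; 0 0.3 0 0 0 0 0; 0 0.3 0 0 0 0 0; 0 0.3 0 0 0 0 0"

```text
time: 10.17
position: [0.463, -0.0989, 0.1096]
tool_rot: [0.705, 0.056, 0.704, -0.06]
contact_force: [-3.9, -17.4, 3.2]
grip_width: 0.0001
```

Run:
```python
from h import *
st()
```

```text
t 10.17 loc [-29.9 -11.1  45.6] yawz 0.004 Floc [ -1.  -17.8   3.2] w 0.0001 j [-0.46  0.24  1.99 -0.01  0.91 -0.29] down -1.0
```

Emit:
servo_tool --commands "0 0.05 0 0 0 0 0; 0 0.05 0 0 0 0 0; 0 -0.2 0 0 0 0 0; 0 -0.6 0 0 0 0 0; 0 -1.2 0 0 0 0 0; -3 -2 0 0 0 0 0; -7 -3 0 0 0 0 0; -11 -5 0 0 0 0 0; -14 -8 -3 0 0 0 0; -16 -11 -6 0 0 0 0; -18 -14 -9 0 0 0 0; -18 -16 -10 0 0 0 0"

```text
time: 11.17
position: [0.3377, -0.2355, 0.2902]
tool_rot: [0.705, 0.058, 0.704, -0.058]
contact_force: [0.6, -1.2, 0.2]
grip_width: 0.0003
```

Run:
```python
from h import *
st()
im,_=bot.camera('top')
overlay('top',im,O,A,1.57,9,'t9.png',(270,260,470,390))
save(cv2.resize(im,None,fx=1.2,fy=1.2),'t9f.png')
save(cv2.resize(im[260:390,270:470],None,fx=4,fy=4,interpolation=cv2.INTER_CUBIC),'t9c.png')
im,_=bot.camera('side');save(cv2.resize(im[200:390,190:400],None,fx=3,fy=3),'s9.png')
```

```text
t 11.17 loc [-130.6 -166.8  226.2] yawz 0.005 Floc [ 0.8 -1.1  0.2] w 0.0003 j [-0.9  -0.2   2.01  0.    1.33 -0.74] down -1.0
```

View pics/t9.png

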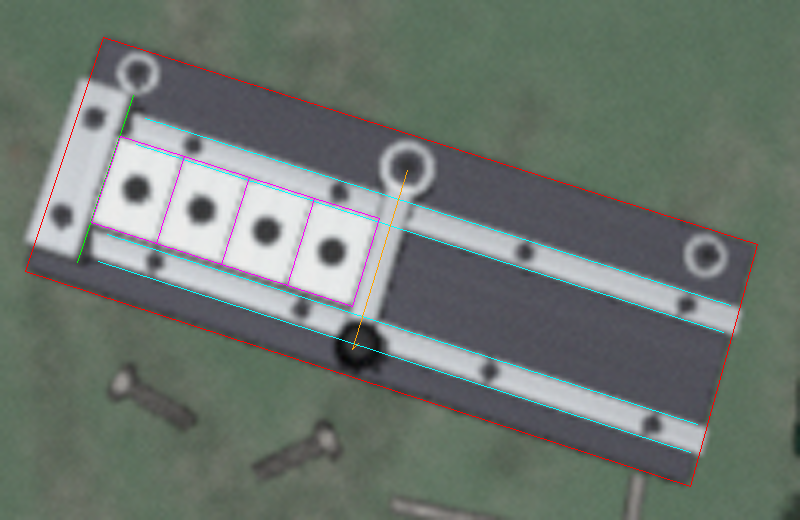

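View pics/t9c.png

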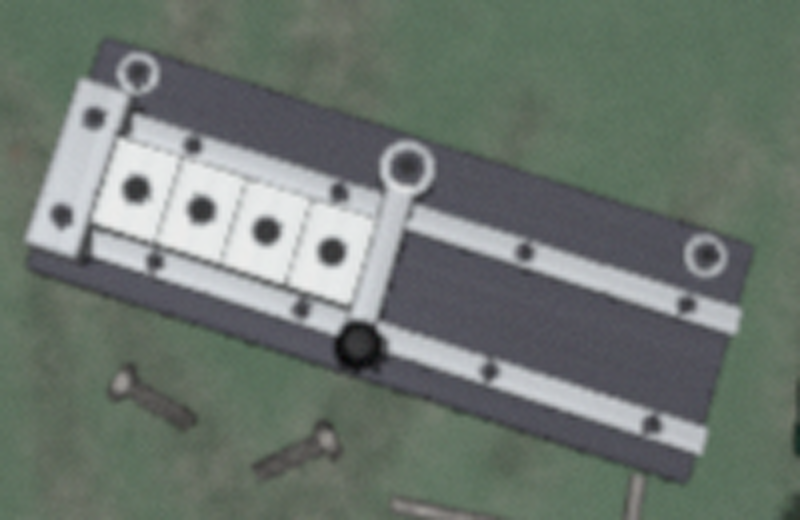

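View pics/s9.png

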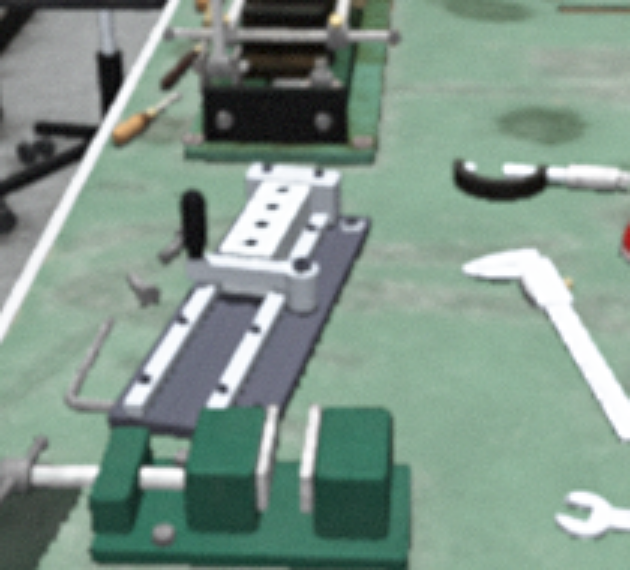

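View pics/t9f.png

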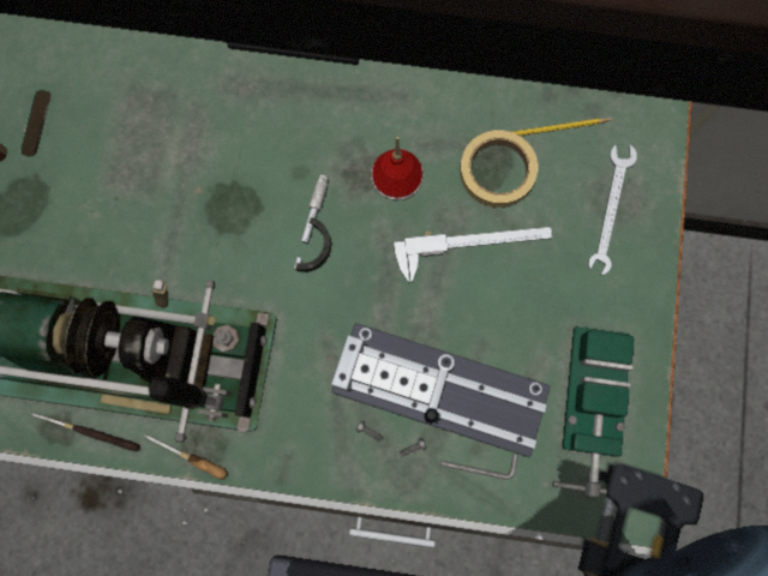

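Run:
```python
from workcell import bot
print(bot.sign_off())
```

```text
the job is handed in; nothing more can be done
None
```

The fixture is loaded and I handed the job in at about 11 s of the 53 s allowed; sign-off gives no verdict.

- **Train:** I pushed the four blocks home as one train with the closed fingertips, about 55 mm. The stop took hold where I expected it, and I pressed to about 15 N.
- **Gate:** I swung it shut by its post and pressed it onto block_4 with about 18 N. I then backed straight off and moved clear.

**Last checks:** The final pictures show:
- the blocks in line with no visible gaps, matching the home outline of the model to about a pixel;
- the gate straight across the rail against the last block;
- the bolts, hex key, calliper, micrometer and oil can apparently where they started, and the arm well away.

**Not settled:** In the top view the post looks about 1 pixel (roughly 1.5 mm) off the outline for a gate at 1.57 rad. The same offset was there before I moved anything, so I put it down to calibration. I could not measure directly whether the gate still presses with more than 0.5 N after release. I inferred it from how hard I had pressed.

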